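# Unpin the serving tongs and hold up a cheese with them

## Task

Draw the retaining pin up out of the tongs stand and park it upright in the notch at the stand's side, its collar resting on the wood. Then take the tongs off the stand, close their jaws round the drum-shaped goat cheese that stands alone near the front of the deck and lift it about 20 cm off the deck with the tongs alone (your fingers do not touch the cheese). Leave the other things where they are, and finish while still holding the cheese up in the tongs: do not put it down or let go.

Things in the scene. Friction and masses are not known exactly. Their poses are not given: they have to be found in the camera images.
- tongs_stand: wooden stand, fixed. Origin on the deck below the pin's bore; x along the stored tongs to their jaws, y left, z up. Base board 10 mm thick, x -26 to 178, y -62 to 54 mm. Rear block (x -22 to 22, y -62 to 20) and front rest (upright board, x 151 to 163, y -56 to 56) carry the tongs on their tops, 48 mm above the deck; free between them above the base board
- bore (a point): mouth of the bore, 13 mm wide, in the block's top (48 mm above the deck). The stored pin stands in it with 26 mm of shaft
- notch (a point): parking place in the side notch, level with the block's top, 44 mm from the bore towards -y of the stand. The notch is an upright slot 14 mm wide (along the stand's x), 38 mm deep, from y -20 to -62 mm, open above and at the block's -y side. A parked pin stands in it with its collar on the block's top and its origin here
- pin: steel pin standing upright, 50 g. Origin at the centre of the collar's underside, z up. Below: shaft 10 mm thick, 34 mm long. Above: collar 24 mm wide, 5 mm thick, neck 12 mm wide to 17 mm, black grip knob 20 mm wide from 17 to 47 mm. At first it passes through the tongs' eye into the bore and keeps the tongs down; pull it straight up over 36 mm to free it
- tongs: sprung steel tongs lying flat on the stand, 100 g. Origin at the centre of the underside of the eye (30 mm wide, hole 15 mm, 8 mm thick) at the rear end; x runs to the jaws, y left, z up. Two arms, 3 mm thick, z 0 to 16 mm, open sideways (in x-y) on hinges behind x 28 mm (17 mm tall); from x 60 to 150 mm each is straight: squeeze there from both sides, across y
- tongs_grip (a point): midway between the arms at x 115, z 8 mm of the tongs: where to grip across the arms, near the balance point. Width over both arms here: 58 mm open, about 38 mm with the cheese in the jaws, 21 mm shut. Springs push out on each finger with 8 N open, 16 N at the cheese. Squeezed to 54 or 55 mm the tongs can be carried with the jaws open; 35 to 60 N of grip holds the cheese
- jaw_centre (a point): point midway between the two jaws, at x = 185, z = 11 mm of the tongs: the axis of the cheese belongs here
- jaw_left: left arm with its jaw; origin at its hinge (x 22, y 10 mm of the tongs). The jaw is a shallow cup, 40 mm long (x 165 to 205 of the tongs), z 0 to 22 mm, shaped for a round of 31 mm radius. Least gap between the two jaws: about 83 mm open, 78 mm when squeezed to 55 mm at tongs_grip
- jaw_right: right arm with its jaw, the mirror image of jaw_left; origin at its hinge (x 22, y -10 mm of the tongs)
- drum_cheese: the wanted goat cheese: upright drum with a pale wrinkled rind, 62 to 63 mm in diameter, 72 mm tall, firm, about 0.2 kg, standing alone on the deck, well in front of the other drums that belong to the display. Origin at the centre of its underside
- brick_cheese: bystander: grey truncated pyramid with a flat top, 57 x 63 mm at its foot, 54 mm tall. Origin at the centre of its underside
- pyramid_cheese: bystander: pale pyramid, 76 x 78 mm at its foot, 80 mm tall. Origin at the centre of its underside
- honey: bystander: glass jar of honey, 71 mm wide, 110 mm tall, beyond the stand. Origin at the centre of its underside

How it is judged:
On the way, in this order (a step that is already met when the one before it is completed fails the run):
1. the pin is parked upright in the side notch and let go, the tongs still on the stand (horizontal distance between pin and notch below 0.014 m and z of pin in the frame of notch below 0.004 m and angle between pin's own z axis and vertical below 0.15 rad and contact force between pin and the fingers below 0.2 N and distance between tongs and bore below 0.04 m), for 0.2 s.
2. the tongs are lifted clear of the stand (contact force between tongs and tongs_stand below 0.1 N and contact force between tongs and the fingers above 1 N and height (world z) of tongs_grip above 0.075 m), for 0.1 s.
At the end, for the whole second after the job is handed in: Drum cheese still, underside over 130 mm above the deck, pressed by both jaws (over 1 N each), tongs held by the fingers, robot not touching the cheese; pin upright (within 0.15 rad) in the notch, within 14 mm of the parking place, collar within 4 mm of the block's top (height (world z) of drum_cheese above 0.13 m and contact force between each of jaw_left, jaw_right and drum_cheese above 1 N and distance between drum_cheese and jaw_centre below 0.08 m and contact force between tongs and the fingers above 2 N and contact force between drum_cheese and the arm below 0.2 N and linear speed of drum_cheese below 0.03 m/s and horizontal distance between pin and notch below 0.014 m and z of pin in the frame of notch below 0.004 m and angle between pin's own z axis and vertical below 0.15 rad); the arm keeps its last pose, push and grip.
It fails at once if the robot touches the drum cheese itself (contact force between drum_cheese and the fingers above 0.5 N or contact force between drum_cheese and the arm above 0.5 N).
It fails at once if a bystander is pushed more than 20 mm or tipped (distance of any of brick_cheese, pyramid_cheese, honey from where it was at the start of the episode above 0.02 m or angle between any of brick_cheese, pyramid_cheese, honey's own z axis and vertical above 0.3 rad).
It also fails if it takes over 58 s, if anything falls off the work surface, if the arm or the gripper's body presses on something with over 40 N, if the wrist force passes 120 N, or if a joint passes its speed limit or range.

## Robot

A 7-joint arm with a two-finger parallel gripper is mounted at the origin on a cart in front of the work surface, level with it; the furniture and walls round the work are solid. World frame = base frame: x ahead of the robot, y to its left, z up, the work surface at z = 0. Lengths are in m, angles in rad, forces in N, time in s.
With the tool pointing down it reaches from about 0.425 to 0.925 m from the base axis. Payload 6.8 kg.
Tool frame: the origin (TCP) lies between the finger pads; the fingertips stand 14 mm ahead of it and the grasp point (between the pads) lies 5 mm behind it; z points along the fingers, y is the direction in which the jaws open and shut (so a half turn about z gives the same grasp; the last joint's range is limited). The gripper opens to 85 mm and grips with 20 to 120 N. Pads are 22 mm wide; open, the fingers measure 114 mm over their backs; the gripper's body (76 mm by 85 mm) begins 54 mm behind the grasp point. The pads swing forward as they close: fully open they stand 13 mm farther back than shut.
Start: joints at [1.181, 0.477, 0.022, 1.555, -0.011, 1.109, -0.083], TCP at [0.188, -0.648, 0.245] pointing down, gripper open.
Joint ranges: [-2.96, 2.96], [-0.34, 2.1], [-1.41, 1.46], [0.24, 2.44], [-1.37, 4.51], [0.17, 1.92], [-2.96, 2.96]. Speed limits (rad/s): [2.39, 2.39, 3.14, 3.14, 3.14, 3.14, 3.14].

## Interface

Orientations are given as a unit quaternion [w, x, y, z].
In Python, from station import bot gives the robot as it stands.
- The arm moves only by the shell command python3 -m crank 'ROWS' [FORCE]. ROWS is JSON, a list of rows, each a list of 3 entries, a list of its own where there are three numbers: the shift along the tool's x, y, z in m, then the turn, a rotation vector about the tool's x, y, z in degrees, then the finger opening in m, from 0 to 0.0854. A call has 1 to 10 rows; each row shifts and turns the commanded pose from where the row before left it, along the tool's axes as they then stand; what a row does not reach is not made up. A row lasts 1/8 s, in which the tool goes at most 62.5 mm and 10.7 degrees, less where a joint would pass 70% of its speed; a pose out of reach is approached as far as the arm can. A call is refused whole if a number of a shift passes 0.0625 or a number of a turn 10.7, either way. A call with a gripper value outside its range is refused whole. The fingers move at their own pace and stop on an object; FORCE is the grip in N (left out, the last holds). Time passes only in rows, so rows that do not move let the fingers close. It gives the time, the measured TCP pose, the force and the opening at its end, in the units of the state.
- bot.get_obs(): the state, without advancing time (a new reading comes with each control period).
- bot.read_camera(name): name is "scene" or "side" or "wrist"; returns (picture, depth): 400x640x3 uint8, red, green, blue; 400x640 float32, m along the optical axis (not along the pixel's ray), 0 where there is no reading.
- bot.calibration(name): a dict with "fx", "fy", "cx", "cy" (pixels), "extrinsics" (4x4, takes a point from camera to world coordinates). Camera axes: x right, y down, z forward; pixel columns grow to the right and rows downward; lengths in m; the calibration is good to about 2 mm. A picture is of the moment at which its call begins: read the wrist's pose just before it. calibration takes no time and is no camera call; for the wrist camera it gives the pose at the moment of the call.
- bot.hand_in(): hands the job in, once; it reports no verdict.
The state is a dict: "t": time; "q": joint angles; "joint_vel": joint speeds; "joint_torque": joint torques, N m; "eef_pos": TCP position; "tool_rot": TCP orientation; "contact_force": force on the tool from outside, world axes, zero at the start; "torque": the same for the moment, N m; "gripper_width": opening from 0.0 (shut) to 1.0 (fully open).
Only numpy, scipy, OpenCV 4.12 (cv2) and the standard library are available. Lean on these libraries where they do the work, as an engineer would, in place of code of your own. Each camera call takes 0.05 s, during which the arm holds its last target.

## Working session

There is one attempt and no reset: what is moved stays moved. The work goes in short steps, Python scripts to look and compute and a shell command to move; the robot and the scene stay as the last step left them, time stands still between calls to the robot, and variables do not carry over. Pictures are saved under pics/ and viewed, and the job is handed in when it is done.

```bash
ls; mkdir -p pics; python3 - <<'E'
from station import bot
import cv2,numpy as np
o=bot.get_obs(); print(o)
for n in ["scene","side","wrist"]:
    c=bot.calibration(n); print(n,c)
    p,d=bot.read_camera(n); cv2.imwrite(f"pics/{n}0.png",p[:,:,::-1]); np.save(f"pics/{n}0.npy",d)
E
```

```text
pics
{'t': 0.0, 'q': array([ 1.18090638,  0.47782033,  0.02234204,  1.55645798, -0.01151466,
        1.10929286, -0.08310363]), 'joint_vel': array([ 0.00163742, -0.00176592,  0.00101453, -0.00069099,  0.00072686,
        0.00136331, -0.00047074]), 'joint_torque': array([-2.93574494e-04, -5.96452475e+01,  1.60752553e+00, -2.81201220e+01,
        1.23534122e-02,  9.31507180e-03,  6.46067818e-06]), 'eef_pos': array([ 0.18753225, -0.64783322,  0.24430941]), 'tool_rot': array([-9.05035495e-04,  9.90089634e-01,  1.40433828e-01, -1.92194782e-04]), 'contact_force': array([ 0.38949654, -0.07834744, -0.40103746]), 'torque': array([0.03705936, 0.01862178, 0.01564723]), 'gripper_width': 1.0014423021217032}
scene {'fx': 405.3509541680452, 'fy': 405.3509541680452, 'cx': 317.95055320295313, 'cy': 197.12509052193602, 'extrinsics': array([[-0.7298057 , -0.40421445,  0.5513568 , -0.14523353],
       [-0.68365191,  0.42922653, -0.59024118,  0.82914811],
       [ 0.00192705, -0.8076975 , -0.58959395,  0.90597977],
       [ 0.        ,  0.        ,  0.        ,  1.        ]])}
side {'fx': 445.46006113735564, 'fy': 445.46006113735564, 'cx': 315.59509738208806, 'cy': 202.1799591278177, 'extrinsics': array([[-0.91336269, -0.27160375,  0.30331501,  0.25794042],
       [-0.40710205,  0.62028557, -0.67045785,  0.79029386],
       [-0.00604306, -0.73585135, -0.67711614,  0.85286331],
       [ 0.        ,  0.        ,  0.        ,  1.        ]])}
wrist {'fx': 306.5814975295952, 'fy': 306.5814975295952, 'cx': 320.86755616469327, 'cy': 194.2084823042736, 'extrinsics': array([[ 0.27809047, -0.92653911, -0.25335937,  0.2519023 ],
       [-0.96055298, -0.26876815, -0.07142591, -0.62881693],
       [-0.00191603,  0.26322797, -0.96473176,  0.37353072],
       [ 0.        ,  0.        ,  0.        ,  1.        ]])}
```

View pics/scene0.png

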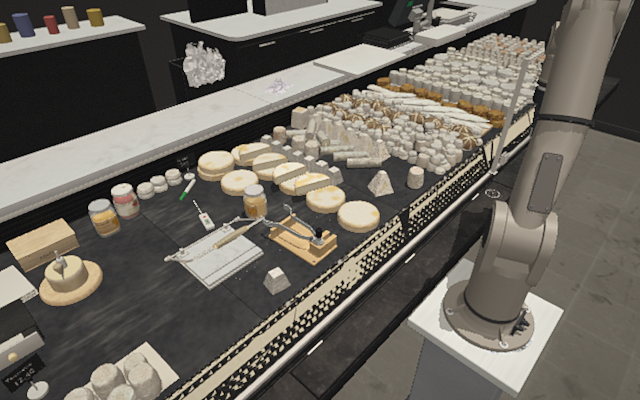

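View pics/side0.png

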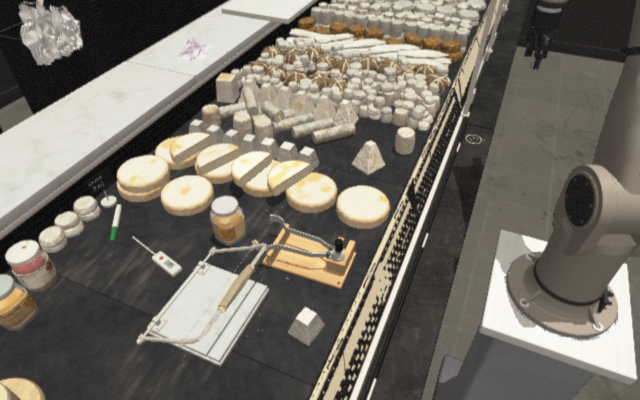

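View pics/wrist0.png

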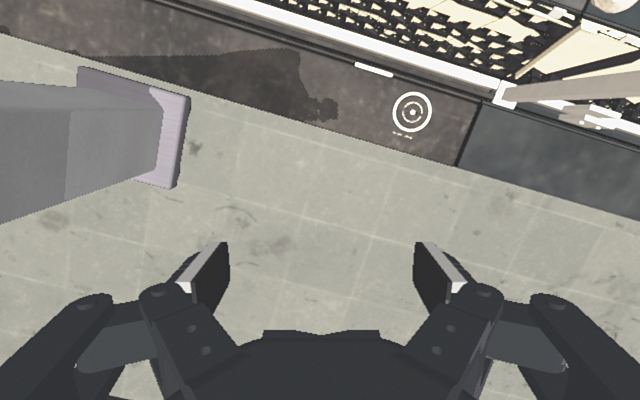

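```bash
cat > h.py <<'E'
import cv2,numpy as np
from station import bot
def pt(n,d,u,v,c=None):
    c=c or bot.calibration(n); z=float(d[int(v),int(u)])
    p=np.array([(u-c['cx'])/c['fx']*z,(v-c['cy'])/c['fy']*z,z,1]); return (c['extrinsics']@p)[:3]
def ray(n,u,v,h,c=None):
    c=c or bot.calibration(n); E=c['extrinsics']
    r=E[:3,:3]@np.array([(u-c['cx'])/c['fx'],(v-c['cy'])/c['fy'],1]); o=E[:3,3]
    return o+r*(h-o[2])/r[2]
def proj(n,P,c=None):
    c=c or bot.calibration(n); E=c['extrinsics']
    q=E[:3,:3].T@(np.array(P)-E[:3,3]); return q[0]/q[2]*c['fx']+c['cx'],q[1]/q[2]*c['fy']+c['cy']
def crop(src,dst,x,y,w,h,s):
    i=cv2.imread(src)[y:y+h,x:x+w]; cv2.imwrite(dst,cv2.resize(i,None,fx=s,fy=s,interpolation=cv2.INTER_CUBIC))
E
python3 - <<'E'
from h import *
crop('pics/side0.png','pics/side0c.png',230,110,200,150,4)
crop('pics/side0.png','pics/side0d.png',200,190,200,150,4)
d=np.load('pics/side0.npy')
for n,u,v in [("knob",338,239),("drumtop",405,130),("drumside",404,145),("pyr",369,142),("brick",309,308),("honey",227,200),("stand",300,270),("deck",300,290),("rail",330,380),("rail2",400,230),("rail",455,120)]:
    print(n,pt("side",d,u,v).round(3))
E
```

```text
knob [0.497 0.14  0.102]
drumtop [ 0.488 -0.406  0.068]
drumside [ 0.478 -0.372  0.036]
pyr [ 0.567 -0.287  0.077]
brick [0.51  0.274 0.002]
honey [0.796 0.134 0.109]
stand [0.573 0.188 0.008]
deck [ 0.551  0.235 -0.002]
rail [ 0.405  0.403 -0.009]
rail2 [ 0.396 -0.072 -0.028]
rail [ 0.373 -0.766 -0.074]
```

View pics/side0c.png

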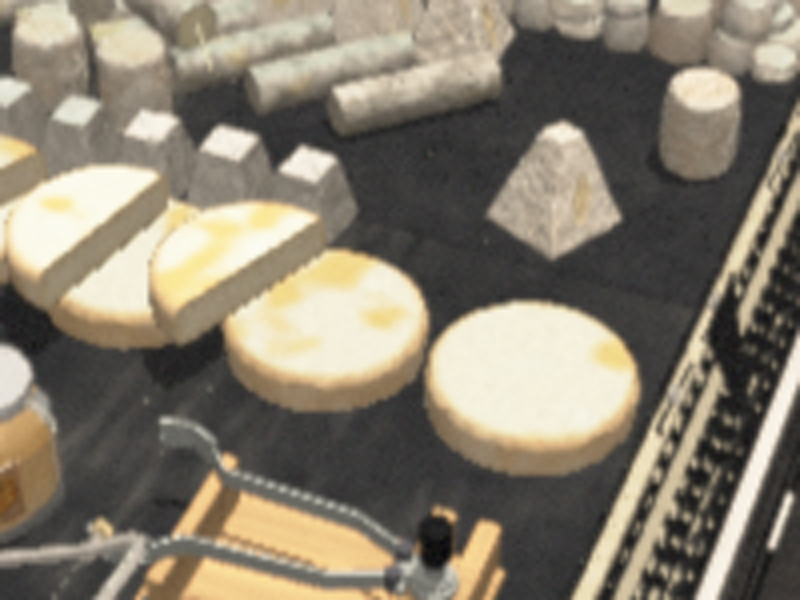

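View pics/side0d.png

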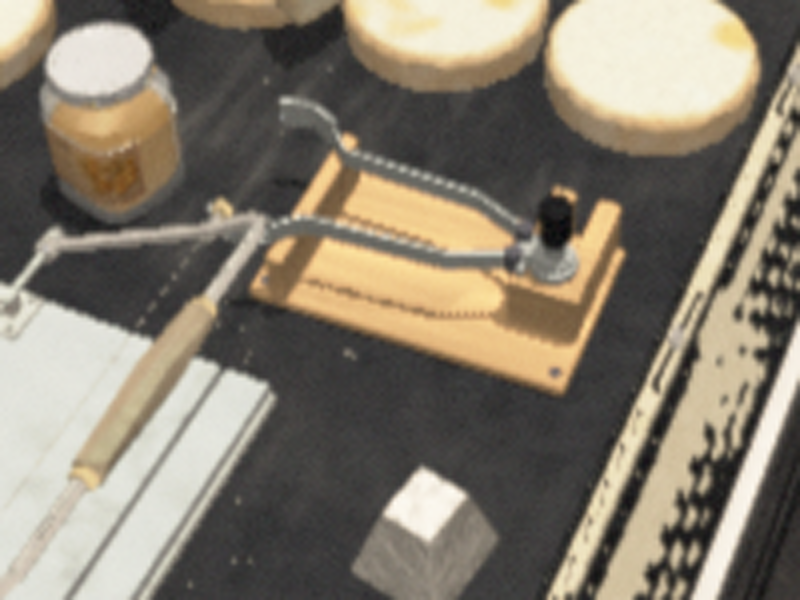

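```bash
python3 - <<'E'
from h import *
d=np.load('pics/side0.npy')
for n,u,v,h in [("x178 y54",262,285,.01),("x-26 y54",563,385,.01),("x-26,y-62",624,253,.01),("knobtop",555,202,.103)]:
    print(n,ray("side",200+u/4,190+v/4,h).round(4))
for n,u,v,h in [("drumtopC",703,92,.072),("drumL",660,90,.072),("drumR",743,90,.072),("pyrtop",563,128,.08)]:
    print(n,ray("side",230+u/4,110+v/4,h).round(4))
E
```

```text
x178 y54 [0.6609 0.1996 0.01  ]
x-26 y54 [0.4649 0.1952 0.01  ]
x-26,y-62 [0.4674 0.0865 0.01  ]
knobtop [0.4933 0.1442 0.103 ]
drumtopC [ 0.4803 -0.3853  0.072 ]
drumL [ 0.5117 -0.3746  0.072 ]
drumR [ 0.4526 -0.4003  0.072 ]
pyrtop [ 0.5611 -0.2848  0.08  ]
```

```bash
python3 - <<'E'
from h import *
d=np.load('pics/scene0.npy')
for u,v in [(521,65),(517,90),(510,120),(503,150),(493,192),(425,60),(415,170),(437,170),(405,230)]:
    print(u,v,pt("scene",d,u,v).round(3))
crop('pics/scene0.png','pics/scene0c.png',360,40,200,150,4)
E
```

```text
521 65 [ 0.36  -0.878  0.388]
517 90 [ 0.348 -0.88   0.289]
510 120 [ 0.343 -0.893  0.154]
503 150 [ 0.374 -1.037 -0.063]
493 192 [ 0.288 -0.771 -0.133]
425 60 [ 1.226 -1.706  0.032]
415 170 [ 0.484 -0.39   0.072]
437 170 [ 0.458 -0.529  0.02 ]
405 230 [ 0.385 -0.2   -0.053]
```

View pics/scene0c.png

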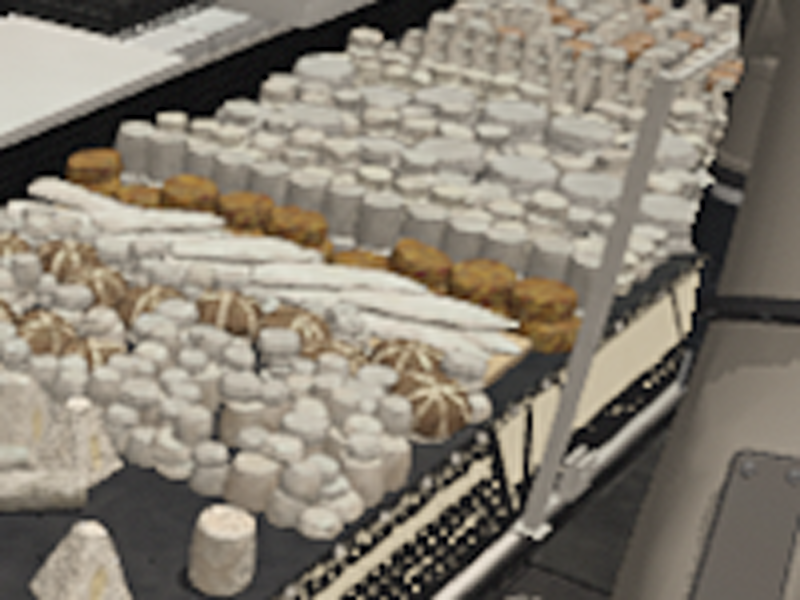

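```bash
python3 -m crank '[[[0,0,-0.05],[0,0,8],0.085],[[0,0,-0.045],[0,0,8],0.085],[[0.05,-0.055,0],[0,0,0],0.085],[[0.05,-0.055,0],[0,0,0],0.085],[[0.05,-0.055,0],[0,0,0],0.085],[[0.05,-0.055,0],[0,0,0],0.085],[[0.03,-0.055,0],[0,0,0],0.085],[[0,0,0],[0,0,0],0.085]]' 30
python3 - <<'E'
from h import *
print(bot.calibration('wrist')['extrinsics'].round(4).tolist())
p,d=bot.read_camera('wrist'); cv2.imwrite("pics/w1.png",p[:,:,::-1]); np.save("pics/w1.npy",d)
np.save("pics/w1E.npy",bot.calibration('wrist')['extrinsics'])
E
```

```text
t: 1.15
eef_pos: [0.3889, -0.4027, 0.3403]
tool_rot: [-0.001, 1.0, 0.006, 0.001]
contact_force: [-0.4, -0.5, 0.3]
gripper_width: 0.997
[[0.0125, -0.965, -0.262, 0.4557], [-0.9999, -0.0127, -0.0009, -0.4014], [-0.0025, 0.262, -0.9651, 0.4695], [0.0, 0.0, 0.0, 1.0]]
```

View pics/w1.png

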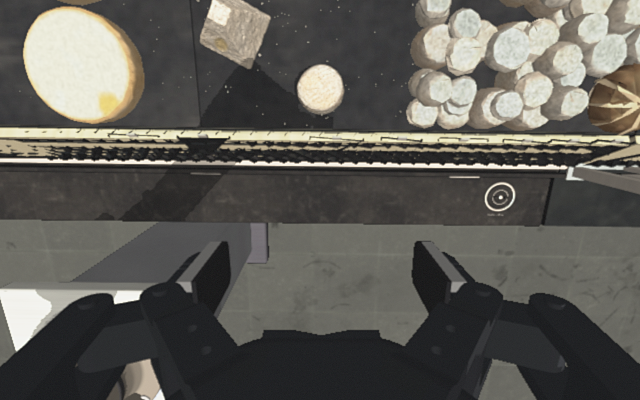

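```bash
python3 - <<'E'
from h import *
crop('pics/w1.png','pics/w1c.png',190,0,200,150,4)
d=np.load('pics/w1.npy');c=bot.calibration('wrist')
m=None
E=c['extrinsics'];v,u=np.mgrid[40:125,280:360]
z=d[40:125,280:360];P=np.stack([(u-c['cx'])/c['fx']*z,(v-c['cy'])/c['fy']*z,z,np.ones_like(z)],-1)@E.T
s=P[(P[...,2]>.06)&(P[...,2]<.085)]
print(len(s),s.min(0).round(4),s.max(0).round(4),cv2.minEnclosingCircle(s[:,:2].astype(np.float32)),np.median(s[:,2]))
v,u=np.mgrid[0:85,180:300]
z=d[0:85,180:300];P=np.stack([(u-c['cx'])/c['fx']*z,(v-c['cy'])/c['fy']*z,z,np.ones_like(z)],-1)@E.T
s=P[(P[...,2]>.012)];print(s.min(0).round(3),s.max(0).round(3))
E
```

```text
1673 [ 0.4531 -0.4293  0.0601  1.    ] [ 0.5076 -0.3739  0.0746  1.    ] ((0.48036453127861023, -0.40187448263168335), 0.0288543701171875) 0.07097146023815082
[ 0.454 -0.405  0.012  1.   ] [ 0.593 -0.24   0.469  1.   ]
```

View pics/w1c.png

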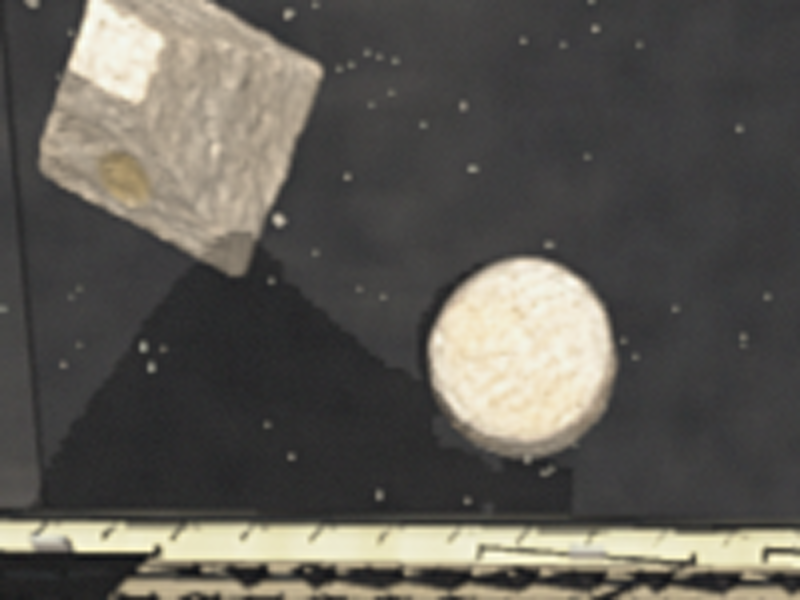

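```bash
python3 -m crank '[[[0.01,-0.055,0],[0,0,0],0.085],[[0.01,-0.06,0],[0,0,0],0.085],[[0.01,-0.06,0],[0,0,0],0.085],[[0.01,-0.06,0],[0,0,0],0.085],[[0.01,-0.06,0],[0,0,0],0.085],[[0.01,-0.06,0],[0,0,0],0.085],[[0.01,-0.06,0],[0,0,0],0.085],[[0.01,-0.06,0],[0,0,0],0.085],[[0.01,-0.06,0],[0,0,0],0.085],[[0,0,0],[0,0,0],0.085]]' 30
python3 - <<'E'
from h import *
np.save("pics/w2E.npy",bot.calibration('wrist')['extrinsics'])
p,d=bot.read_camera('wrist'); cv2.imwrite("pics/w2.png",p[:,:,::-1]); np.save("pics/w2.npy",d)
E
```

```text
t: 2.45
eef_pos: [0.4741, 0.131, 0.3403]
tool_rot: [-0.001, 1.0, 0.004, -0.0]
contact_force: [-0.3, -0.9, 0.6]
gripper_width: 0.993
```

View pics/w2.png

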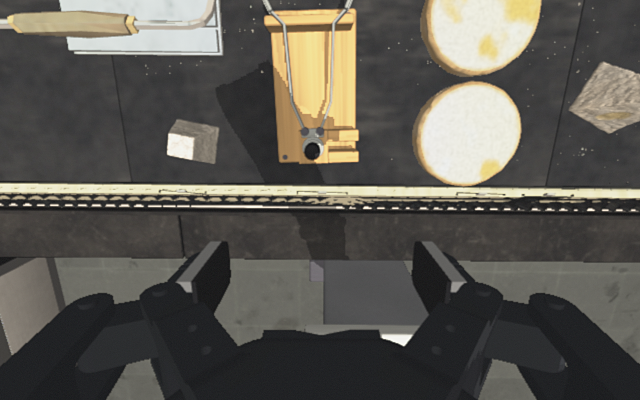

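```bash
python3 - <<'E'
from h import *
crop('pics/w2.png','pics/w2c.png',250,0,130,172,4.6/1.33)
crop('pics/w2.png','pics/w2d.png',270,100,110,80,7)
E
```

```text
(no output)
```

View pics/w2c.png

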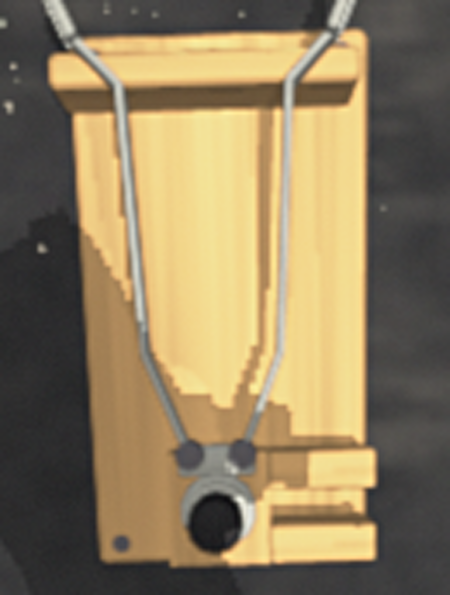

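View pics/w2d.png

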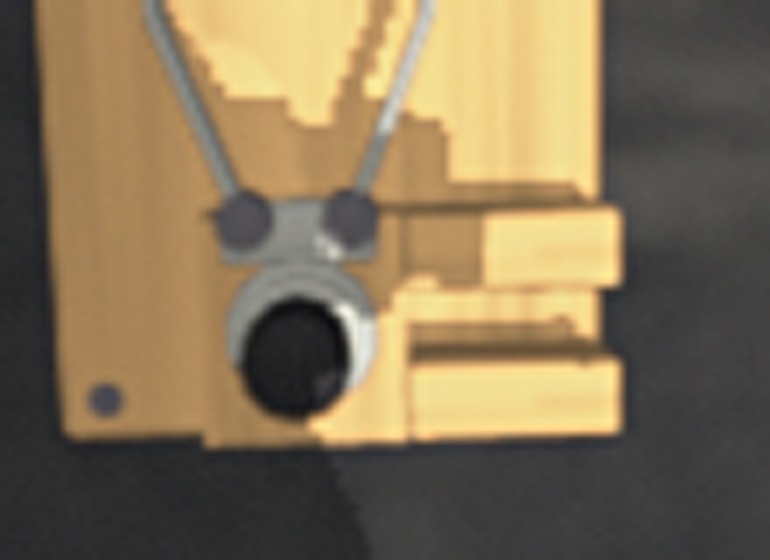

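```bash
cat > fit.py <<'E'
from h import *
from scipy.optimize import least_squares
c=bot.calibration('wrist');c=dict(c);c['extrinsics']=np.load('pics/w2E.npy')
L=[((22,-62,48),(622,207)),((-22,-62,48),(622,432)),((7,-62,48),(622,287)),((-7,-62,48),(622,357)),((-22,20,48),(205,447)),((22,10,65),(244,220)),((22,-10,65),(350,217)),((0,0,103),(297,357)),((-26,54,10),(63,437))]
S=np.array([l[0] for l in L])/1e3; U=np.array([(270+l[1][0]/7-.4,100+l[1][1]/7-.4) for l in L])
def W(x,S):
    R=np.array([[np.cos(x[2]),-np.sin(x[2])],[np.sin(x[2]),np.cos(x[2])]])
    return np.c_[S[:,:2]@R.T+x[:2],S[:,2]]
f=lambda x:(np.array([proj('wrist',p,c) for p in W(x,S)])-U).ravel()
r=least_squares(f,[.493,.144,0],loss='soft_l1'); print(r.x,np.degrees(r.x[2])); print(r.fun.reshape(-1,2).round(2))
for n,p in [('bore',(0,0,48)),('notch',(0,-44,48)),('grip',(115,0,56))]: print(n,W(r.x,np.array([p])/1e3).round(4))
for n in ('side','scene'): print(n,proj(n,W(r.x,np.array([[0,0,.103]]))[0]))
E
python3 fit.py
```

```text
[0.49349413 0.14339595 0.03291174] 1.8857040662101736
[[ 0.1  -0.18]
 [-0.16  0.11]
 [ 0.01 -0.35]
 [-0.07 -0.03]
 [ 0.23 -0.62]
 [-0.03  0.09]
 [ 0.27  0.14]
 [-0.25  1.14]
 [-0.07 -0.18]]
bore [[0.4935 0.1434 0.048 ]]
notch [[0.4949 0.0994 0.048 ]]
grip [[0.6084 0.1472 0.056 ]]
side (np.float64(338.7887805670845), np.float64(240.24281241389596))
scene (np.float64(318.3199762321147), np.float64(228.76580784160856))
```

```bash
python3 -m crank '[[[0.0195,-0.0122,0.04],[0,0,-1.4],0.06],[[0,0,0.055],[0,0,0],0.05],[[0,0,0.055],[0,0,0],0.05],[[0,0,0.05],[0,0,0],0.05],[[0,0,0.0],[0,0,0],0.05]]' 30
python3 - <<'E'
from h import *
p,d=bot.read_camera('wrist'); cv2.imwrite("pics/w3.png",p[:,:,::-1]); np.save("pics/w3.npy",d)
p,d=bot.read_camera('side'); cv2.imwrite("pics/s3.png",p[100:300,220:480,::-1])
print(bot.get_obs()['eef_pos'])
E
```

```text
t: 3.12
eef_pos: [0.4912, 0.1357, 0.1371]
tool_rot: [0.002, 1.0, 0.012, -0.004]
contact_force: [-0.2, -0.3, 0.9]
gripper_width: 0.584
[0.49431784 0.13814122 0.14134648]
```

View pics/w3.png

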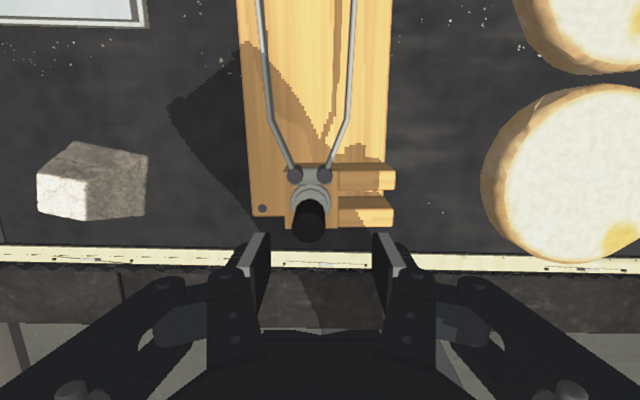

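```bash
python3 -m crank '[[[0,-0.004,0.03],[0,0,0],0.05],[[0,0,0],[0,0,0],0.05],[[0,0,0],[0,0,0],0.05]]'; python3 -c "
from h import *
print(bot.get_obs()['eef_pos'],bot.get_obs()['tool_rot'])"
```

```text
t: 3.6
eef_pos: [0.4946, 0.1435, 0.1124]
tool_rot: [-0.0, 1.0, 0.013, 0.001]
contact_force: [-0.1, 0.0, 0.9]
gripper_width: 0.587
[0.49455551 0.14347759 0.11237588] [-2.17443533e-04  9.99911641e-01  1.32107832e-02  1.46221832e-03]
```

```bash
python3 -m crank '[[[-0.001,0,0.023],[0,0,0],0.05],[[0,0,0],[0,0,0],0.05],[[0,0,0],[0,0,0],0.015],[[0,0,0],[0,0,0],0.01],[[0,0,0],[0,0,0],0.01],[[0,0,0],[0,0,0],0.01]]' 40; python3 - <<'E'
from h import *
p,d=bot.read_camera('wrist'); cv2.imwrite("pics/w4.png",p[100:350,170:470,::-1])
E
```

```text
t: 4.35
eef_pos: [0.4931, 0.1437, 0.0885]
tool_rot: [-0.0, 1.0, 0.013, 0.001]
contact_force: [-1.0, -0.0, 6.9]
gripper_width: 0.22
```

View pics/w4.png

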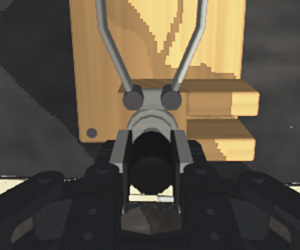

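```bash
python3 -m crank '[[[0,0,-0.012],[0,0,0],0.01],[[0,0,-0.02],[0,0,0],0.01],[[0,0,-0.02],[0,0,0],0.01],[[0,0,0],[0,0,0],0.01],[[0.0003,0.022,0],[0,0,0],0.01],[[0,0.022,0],[0,0,0],0.01],[[0,0,0],[0,0,0],0.01],[[0,0,0],[0,0,0],0.01]]' 40; python3 - <<'E'
from h import *
p,d=bot.read_camera('wrist'); cv2.imwrite("pics/w5.png",cv2.resize(p[100:350,170:470,::-1],None,fx=2.4,fy=2.4))
p,d=bot.read_camera('side'); cv2.imwrite("pics/s5.png",cv2.resize(p[180:300,270:420,::-1],None,fx=4,fy=4))
print(bot.get_obs()['eef_pos'])
E
```

```text
t: 5.4
eef_pos: [0.4935, 0.1002, 0.139]
tool_rot: [-0.0, 1.0, 0.014, -0.0]
contact_force: [-0.6, -0.4, -1.1]
gripper_width: 0.223
[0.49355441 0.10052577 0.13920735]
```

View pics/w5.png

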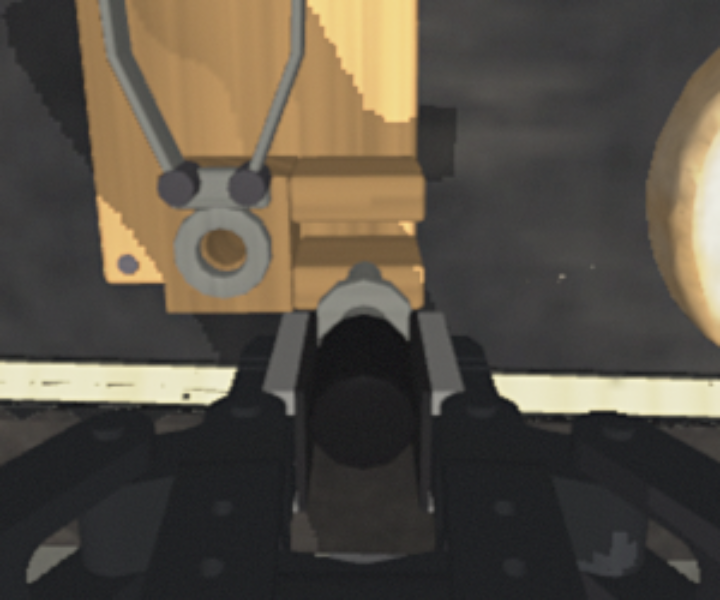

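View pics/s5.png

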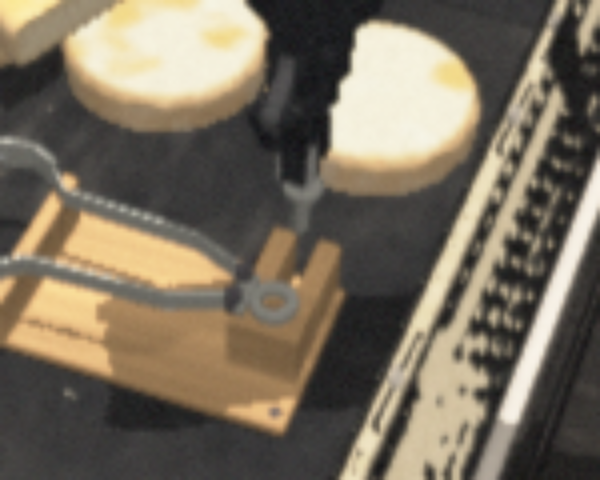

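```bash
python3 -m crank '[[[0.001,0.001,0.017],[0,0,0],0.01],[[0,0,0],[0,0,0],0.01],[[0,0,0],[0,0,0],0.01]]' 40; python3 - <<'E'
from h import *
c=bot.calibration('wrist'); o=bot.get_obs(); print(o['eef_pos'],o['tool_rot'])
p,d=bot.read_camera('wrist'); cv2.imwrite("pics/w6.png",cv2.resize(p[150:250,250:370,::-1],None,fx=6,fy=6,interpolation=cv2.INTER_CUBIC))
p,d=bot.read_camera('side'); cv2.imwrite("pics/s6.png",cv2.resize(p[210:270,310:385,::-1],None,fx=8,fy=8,interpolation=cv2.INTER_CUBIC))
a=np.radians(1.886);R=np.array([[np.cos(a),-np.sin(a)],[np.sin(a),np.cos(a)]])
for x,y in [(7,-62),(-7,-62),(7,-20),(-7,-20)]:
    w=R@np.array([x,y])/1e3+[.4935,.1434]; print(x,y,(np.array(proj('wrist',[*w,.048],c))-[250,150])*6, (np.array(proj('side',[*w,.048]))-[310,210])*8)
E
```

```text
t: 5.88
eef_pos: [0.4945, 0.0986, 0.1219]
tool_rot: [-0.0, 1.0, 0.014, -0.0]
contact_force: [0.1, -0.2, -1.4]
gripper_width: 0.216
[0.49446229 0.09864928 0.1218744 ] [-9.47767495e-06  9.99906453e-01  1.36702413e-02 -4.58220125e-04]
7 -62 [581.87332788 297.87204636] [272.54111544 218.40149068]
-7 -62 [579.85075953 412.76814757] [315.74680036 230.90258416]
7 -20 [216.55943459 299.78561408] [225.72341241 314.25582031]
-7 -20 [220.8124197 414.6058336] [269.91786502 327.4484643 ]
```

View pics/w6.png

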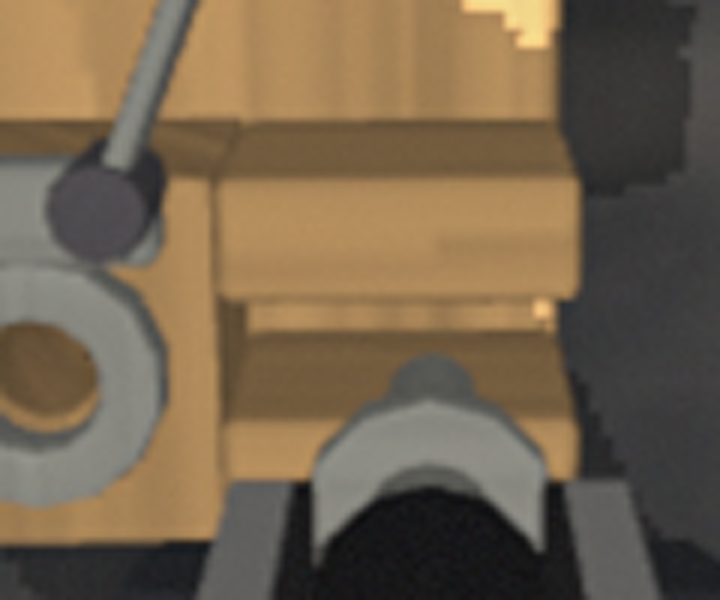

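View pics/s6.png

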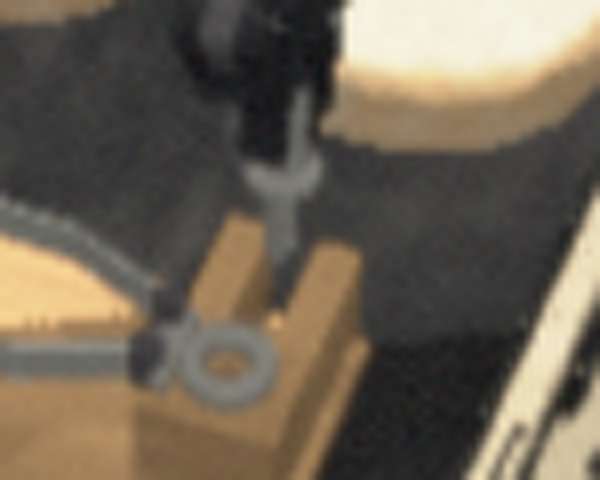

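```bash
python3 - <<'E'
from h import *
c=bot.calibration('wrist')
for dx in (-2,-1,0,1,2):
  cx=.4949+dx/1e3
  print(dx,(np.array(proj('wrist',[cx+.005,.0994,.0554],c))-[250,150])*6,(np.array(proj('wrist',[cx+.012,.0994,.0894],c))-[250,150])*6)
E
```

```text
-2 [426.40402068 354.47915332] [428.48183774 396.05688636]
-1 [426.64795826 345.96964929] [428.77836648 385.88811269]
0 [426.89252025 337.43836341] [429.07580819 375.68803089]
1 [427.13770905 328.88521193] [429.37416708 365.45649617]
2 [427.38352708 320.31011069] [429.67344742 355.19336281]
```

```bash
python3 - <<'E'
from h import *
d=bot.read_camera('side')
cv2.imwrite("pics/s7.png",cv2.resize(d[0][220:255,325:365,::-1],None,fx=16,fy=16,interpolation=cv2.INTER_CUBIC))
for dx in (-2,0,2):
 for z in (.0554,.0574):
  P=lambda h:((np.array(proj('side',[.4949+dx/1e3,.0992,h]))-[325,220]+.5)*16).round(0)
  print(dx,z,P(z),P(z+.034),P(z+.051))
E
```

```text
-2 0.0554 [332. 348.] [341. 193.] [346. 112.]
-2 0.0574 [333. 340.] [342. 183.] [346. 102.]
0 0.0554 [320. 345.] [329. 189.] [333. 108.]
0 0.0574 [320. 336.] [329. 179.] [334.  99.]
2 0.0554 [307. 341.] [316. 185.] [320. 104.]
2 0.0574 [308. 332.] [316. 175.] [321.  95.]
```

View pics/s7.png

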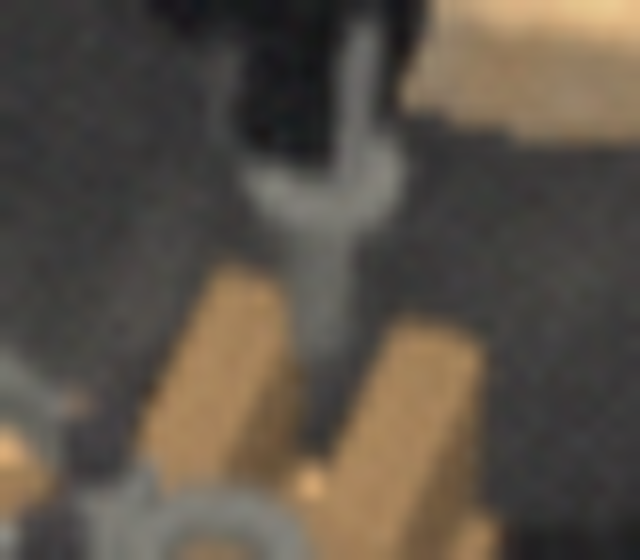

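```bash
python3 -m crank '[[[0.001,-0.0005,0.0],[0,0,0],0.01],[[0,0,0.008],[0,0,0],0.01],[[0,0,0.004],[0,0,0],0.01],[[0,0,0],[0,0,0],0.01]]' 40; python3 - <<'E'
from h import *
c=bot.calibration('wrist'); o=bot.get_obs(); print(o['eef_pos'],o['contact_force'],o['torque'])
p,d=bot.read_camera('wrist'); cv2.imwrite("pics/w8.png",cv2.resize(p[150:250,250:370,::-1],None,fx=6,fy=6,interpolation=cv2.INTER_CUBIC))
z=o['eef_pos'][2]-.0885+.056
for dx in (-2,0,2): print(dx,(np.array(proj('wrist',[.4949+dx/1e3+.012,.0994,z],c))-[250,150])*6)
E
```

```text
t: 6.52
eef_pos: [0.4953, 0.0989, 0.1097]
tool_rot: [0.0, 1.0, 0.014, -0.001]
contact_force: [0.3, 0.6, -0.7]
gripper_width: 0.221
[0.49531273 0.09887028 0.10974347] [ 0.30727887  0.58113252 -0.66687103] [ 0.03334031 -0.02917968  0.00135243]
-2 [430.79343635 402.16409927]
0 [431.39400715 381.7789333 ]
2 [431.99831319 361.26698229]
```

View pics/w8.png

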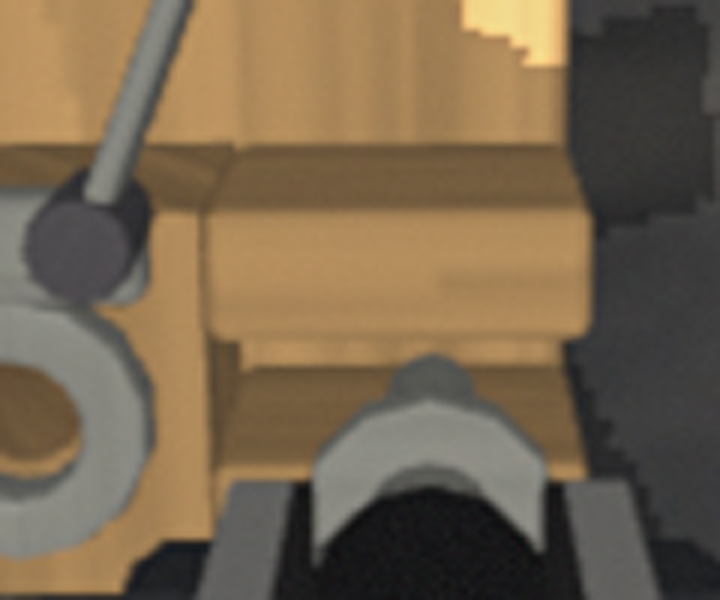

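```bash
python3 -m crank '[[[0.0005,0,0.006],[0,0,0],0.01],[[0,0,0.006],[0,0,0],0.01],[[0,0,0.006],[0,0,0],0.01],[[0,0,0],[0,0,0],0.01]]' 40
```

```text
t: 7.08
eef_pos: [0.4957, 0.0989, 0.0917]
tool_rot: [0.0, 1.0, 0.014, -0.001]
contact_force: [0.3, -0.0, 0.3]
gripper_width: 0.22
```

```bash
python3 -m crank '[[[0,0,0.006],[0,0,0],0.01],[[0,0,0.003],[0,0,0],0.01],[[0,0,0.001],[0,0,0],0.01],[[0,0,0.001],[0,0,0],0.01],[[0,0,0.0],[0,0,0],0.01]]' 40;  python3 - <<'E'
from h import *
p,d=bot.read_camera('wrist'); cv2.imwrite("pics/w9.png",cv2.resize(p[150:250,250:370,::-1],None,fx=6,fy=6,interpolation=cv2.INTER_CUBIC))
p,d=bot.read_camera('side')
cv2.imwrite("pics/s9.png",cv2.resize(p[220:265,315:375,::-1],None,fx=10,fy=10,interpolation=cv2.INTER_CUBIC))
E
```

```text
t: 7.7
eef_pos: [0.4963, 0.099, 0.0813]
tool_rot: [0.0, 1.0, 0.013, 0.0]
contact_force: [-0.6, -0.3, -0.8]
gripper_width: 0.221
```

View pics/w9.png

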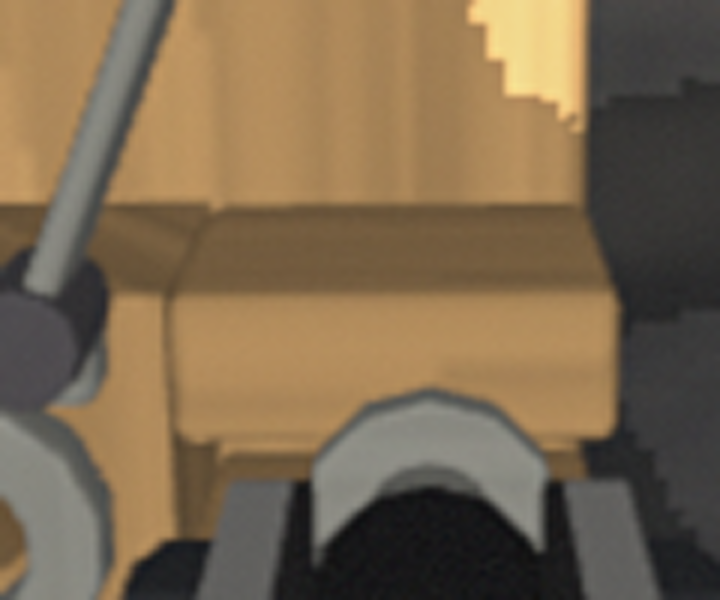

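View pics/s9.png

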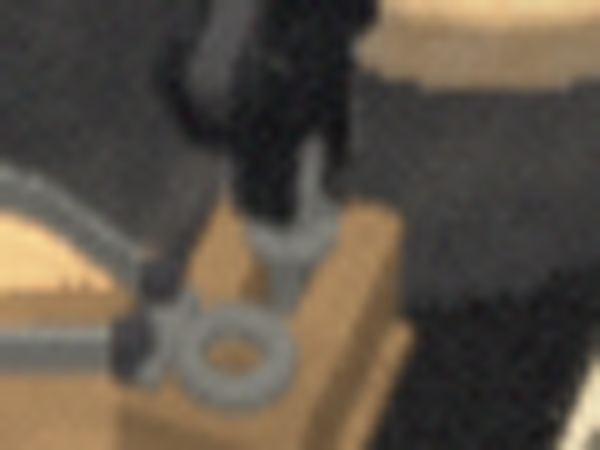

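```bash
python3 -m crank '[[[0,0,0.001],[0,0,0],0.01],[[0,0,0.001],[0,0,0],0.01],[[0,0,0.0],[0,0,0],0.01]]' 40; python3 -m crank '[[[0,0,0.001],[0,0,0],0.01],[[0,0,0.0],[0,0,0],0.01]]' 40; python3 -m crank '[[[0,0,0.001],[0,0,0],0.01],[[0,0,0.0],[0,0,0],0.01]]' 40
```

```text
t: 8.18
eef_pos: [0.4965, 0.0991, 0.0804]
tool_rot: [0.0, 1.0, 0.013, 0.0]
contact_force: [-4.0, -1.3, 13.3]
gripper_width: 0.222
t: 8.43
eef_pos: [0.4966, 0.0991, 0.0803]
tool_rot: [0.001, 1.0, 0.013, 0.001]
contact_force: [-6.8, -2.4, 23.7]
gripper_width: 0.215
t: 8.68
eef_pos: [0.4967, 0.0991, 0.0802]
tool_rot: [0.001, 1.0, 0.013, 0.001]
contact_force: [-10.1, -4.0, 34.7]
gripper_width: 0.219
```

```bash
python3 -m crank '[[[0,0,-0.003],[0,0,0],0.01],[[0,0,0],[0,0,0],0.045],[[0,0,0],[0,0,0],0.045],[[0,0,0],[0,0,0],0.045],[[0,0,-0.03],[0,0,0],0.045],[[0,0,-0.05],[0,0,0],0.045],[[0,0,-0.05],[0,0,0],0.06],[[0,0,0],[0,0,0],0.07],[[0,0,0],[0,0,0],0.085]]' 40; python3 - <<'E'
from h import *
np.save("pics/w10E.npy",bot.calibration('wrist')['extrinsics'])
p,d=bot.read_camera('wrist'); cv2.imwrite("pics/w10.png",p[:,:,::-1]);np.save("pics/w10.npy",d)
p,d=bot.read_camera('side')
cv2.imwrite("pics/s10.png",cv2.resize(p[200:290,260:380,::-1],None,fx=6,fy=6,interpolation=cv2.INTER_CUBIC))
E
```

```text
t: 9.8
eef_pos: [0.4959, 0.0987, 0.2098]
tool_rot: [0.0, 1.0, 0.013, -0.0]
contact_force: [-0.0, -0.3, -0.1]
gripper_width: 0.987
```

View pics/w10.png

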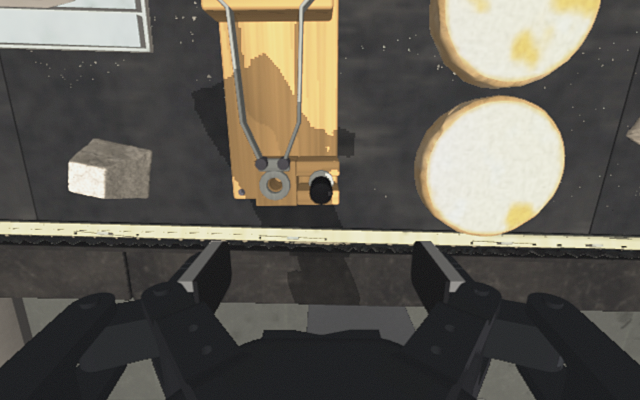

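View pics/s10.png

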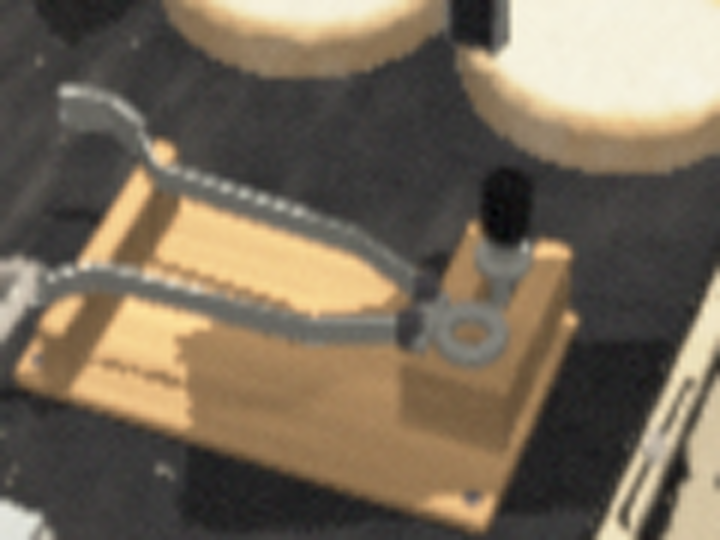

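```bash
python3 -m crank '[[[0.04,-0.016,0],[0,0,-0.4],0.085],[[0.04,-0.016,0.02],[0,0,0],0.085],[[0.034,-0.0135,0.02],[0,0,0],0.085],[[0,0,0],[0,0,0],0.085],[[0,0,0],[0,0,0],0.085]]' 40; python3 - <<'E'
from h import *
np.save("pics/w11E.npy",bot.calibration('wrist')['extrinsics'])
p,d=bot.read_camera('wrist'); cv2.imwrite("pics/w11.png",p[:,:,::-1]);np.save("pics/w11.npy",d)
print(bot.get_obs()['eef_pos'])
E
```

```text
t: 10.52
eef_pos: [0.6076, 0.1479, 0.1692]
tool_rot: [0.0, 1.0, 0.017, -0.001]
contact_force: [0.5, -0.9, -0.4]
gripper_width: 0.997
[0.60771495 0.1476862  0.1699034 ]
```

View pics/w11.png

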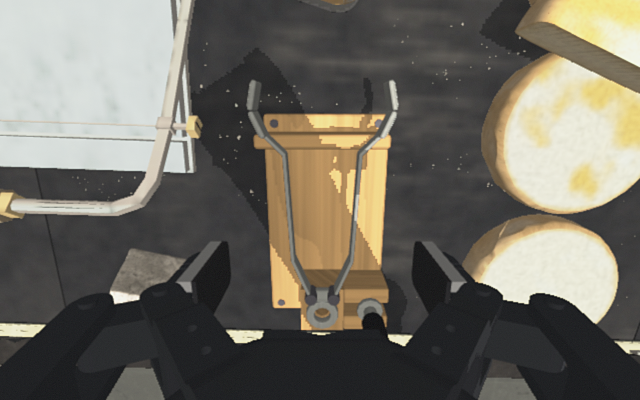

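```bash
python3 -m crank '[[[0.0007,0,0.05],[0,0,0],0.085],[[0,0,0.05],[0,0,0],0.085],[[0,0,0.022],[0,0,0],0.085],[[0,0,0],[0,0,0],0.085],[[0,0,0],[0,0,0],0.085]]' 40; python3 - <<'E'
from h import *
p,d=bot.read_camera('wrist'); cv2.imwrite("pics/w12.png",p[:,:,::-1])
p,d=bot.read_camera('side'); cv2.imwrite("pics/s12.png",cv2.resize(p[170:300,230:390,::-1],None,fx=5,fy=5,interpolation=cv2.INTER_CUBIC)[:600])
print(bot.get_obs()['eef_pos'])
E
```

```text
t: 11.2
eef_pos: [0.6107, 0.1487, 0.0504]
tool_rot: [-0.0, 1.0, 0.017, 0.002]
contact_force: [0.3, 0.1, 0.7]
gripper_width: 0.995
[0.61080381 0.14859529 0.05046702]
```

View pics/w12.png

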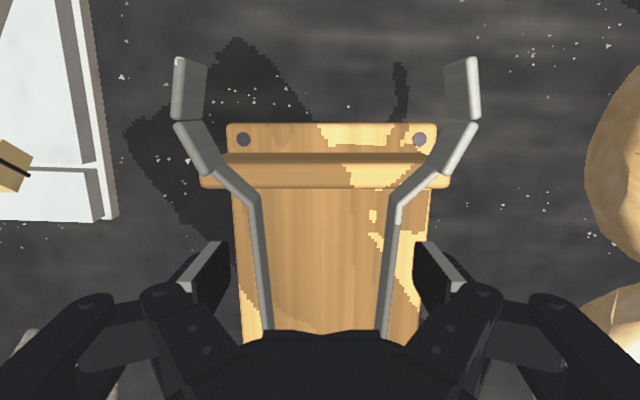

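View pics/s12.png

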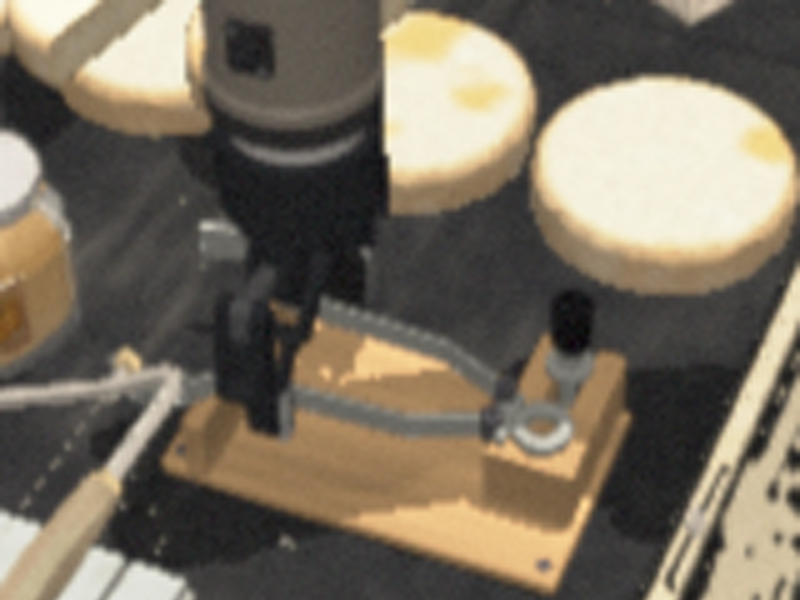

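```bash
python3 -m crank '[[[-0.0022,0.0013,0.003],[0,0,0],0.085],[[0,0,0],[0,0,0],0.07],[[0,0,0],[0,0,0],0.06],[[0,0,0],[0,0,0],0.0545],[[0,0,0],[0,0,0],0.0545],[[0,0,0],[0,0,0],0.0545],[[0,0,0],[0,0,0],0.0545]]' 40; python3 - <<'E'
from h import *
p,d=bot.read_camera('wrist'); cv2.imwrite("pics/w13.png",p[:,:,::-1])
print(bot.get_obs()['eef_pos'])
E
```

```text
t: 12.18
eef_pos: [0.6078, 0.147, 0.0463]
tool_rot: [-0.0, 1.0, 0.017, 0.001]
contact_force: [-0.8, -0.2, 7.1]
gripper_width: 0.642
[0.60784848 0.14705335 0.04633283]
```

View pics/w13.png

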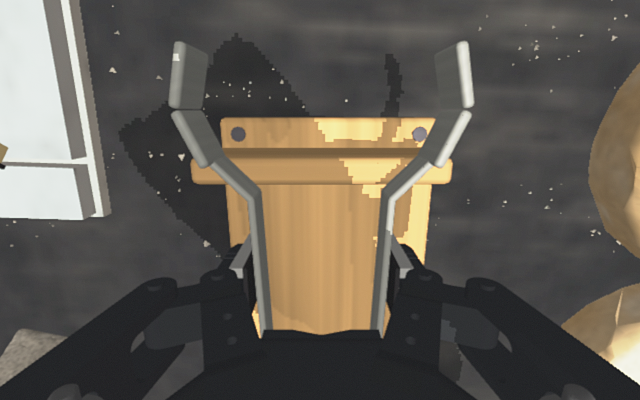

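```bash
python3 -m crank '[[[0,0,-0.015],[0,0,0],0.0545],[[0,0,-0.02],[0,0,0],0.0545],[[0,0,-0.03],[0,0,0],0.0545],[[0,0,-0.04],[0,0,0],0.0545],[[0,0,-0.04],[0,0,0],0.0545],[[0,0,0],[0,0,0],0.0545],[[0,0,0],[0,0,0],0.0545]]' 40; python3 - <<'E'
from h import *
o=bot.get_obs()
c=bot.calibration('wrist')
print(o['eef_pos'],o['gripper_width'],c['extrinsics'].tolist())
p,d=bot.read_camera('wrist'); cv2.imwrite("pics/w14.png",p[:,:,::-1]);np.save('pics/w14.npy',d)
p,d=bot.read_camera('side'); cv2.imwrite("pics/s14.png",cv2.resize(p[130:280,230:390,::-1],None,fx=4,fy=4,interpolation=cv2.INTER_CUBIC)[:600])
E
```

```text
t: 13.1
eef_pos: [0.6069, 0.1464, 0.1905]
tool_rot: [0.0, 1.0, 0.017, 0.0]
contact_force: [-0.5, -0.2, -1.7]
gripper_width: 0.638
[0.60694633 0.14643003 0.19052201] 0.637943826095613 [[0.03384664497922421, -0.9641986350313927, -0.2630121609873733, 0.6738007960415244], [-0.9994270341914394, -0.03267707721912003, -0.008821108304330817, 0.14946333763465872], [-8.916810765218117e-05, 0.2631600289329922, -0.964752191612454, 0.31964686615816007], [0.0, 0.0, 0.0, 1.0]]
```

View pics/w14.png

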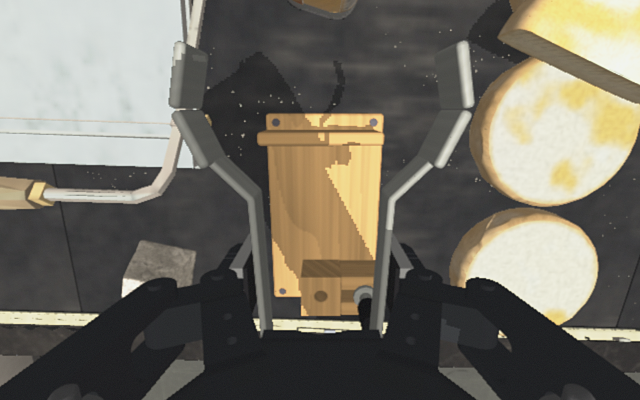

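View pics/s14.png

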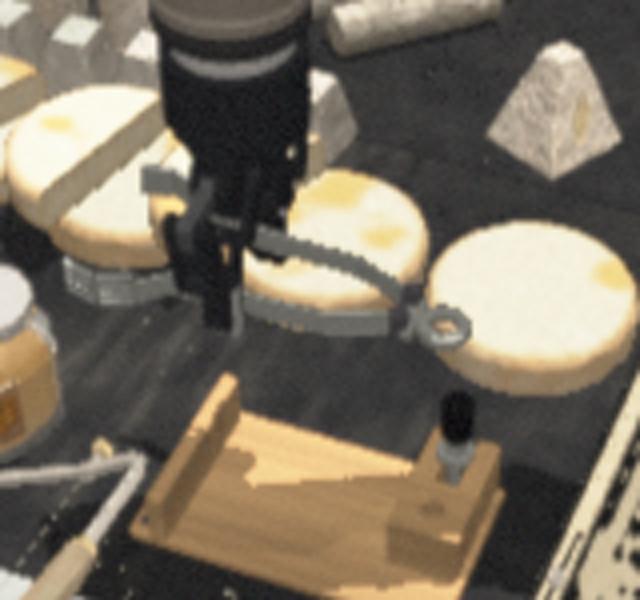

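```bash
python3 - <<'E'
from h import *
c=dict(bot.calibration('wrist'));c['extrinsics']=np.load('pics/w1E.npy')
for n,u,v,h in [('pyrcorner',250,68,0),('pyrleft',200,42,0),('pyrright',270,18,0),('drumlow',424,125,.0),('drum',413,80,.03),('drum',412,110,.03),('raileg',320,128,0),('rail bottom',320,165,-.02)]: print(n,ray('wrist',u,v,h,c).round(3))
d=np.load('pics/w1.npy')
for u,v in [(424,118),(430,85),(320,132),(320,145),(320,165),(440,110)]: print(u,v,pt('wrist',d,u,v,c).round(3))
# cheese check: silhouettes w1 in top circle centre
print('top c',ray('wrist',190+522/4,351/4,.0715,c), ray('wrist',190+428/4,351/4,.0715,c), ray('wrist',190+614/4,351/4,.0715,c))
ds=np.load('pics/side0.npy');cs=bot.calibration('side')
v,u=np.mgrid[124:158,392:418];z=ds[124:158,392:418]
P=np.stack([(u-cs['cx'])/cs['fx']*z,(v-cs['cy'])/cs['fy']*z,z,np.ones_like(z)],-1)@cs['extrinsics'].T
s=P[(P[...,2]>.015)&(P[...,2]<.055)];
from scipy.optimize import least_squares
r=least_squares(lambda x:np.hypot(s[:,0]-x[0],s[:,1]-x[1])-.0312,[.48,-.4],loss='soft_l1',f_scale=.002);print(len(s),r.x)
E
```

```text
pyrcorner [ 0.511 -0.303  0.   ]
pyrleft [ 0.545 -0.234  0.   ]
pyrright [ 0.576 -0.333  0.   ]
drumlow [ 0.434 -0.558  0.   ]
drum [ 0.494 -0.528  0.03 ]
drum [ 0.455 -0.53   0.03 ]
raileg [ 0.428 -0.403  0.   ]
rail bottom [ 0.369 -0.403 -0.02 ]
424 118 [ 0.445 -0.55   0.023]
430 85 [ 0.485 -0.539  0.069]
320 132 [ 0.422 -0.403 -0.003]
320 145 [ 0.403 -0.403 -0.001]
320 165 [ 0.354 -0.403 -0.109]
440 110 [ 0.456 -0.572  0.02 ]
top c [ 0.48071799 -0.40351238  0.0715    ] [ 0.48049456 -0.37462959  0.0715    ] [ 0.48093664 -0.43177696  0.0715    ]
230 [ 0.48280301 -0.39940985]
```

```bash
python3 -m crank '[[[0,0.02,-0.02],[0,0,1.9],0.0545],[[-0.015,0.04,0],[0,0,0],0.0545],[[-0.02,0.055,0],[0,0,0],0.0545],[[-0.023,0.06,0],[0,0,0],0.0545],[[-0.023,0.06,0],[0,0,0],0.0545],[[-0.023,0.06,0],[0,0,0],0.0545],[[-0.023,0.06,0],[0,0,0],0.0545],[[-0.023,0.06,0],[0,0,0],0.0545],[[-0.023,0.055,0],[0,0,0],0.0545],[[-0.0235,0.04,0],[0,0,0],0.0545]]'
python3 -m crank '[[[0,0.035,0],[0,0,0],0.0545],[[0,0,0],[0,0,0],0.0545],[[0,0,0],[0,0,0],0.0545]]'
python3 -c "
from h import *
o=bot.get_obs();print(o['eef_pos'],o['tool_rot'])
p,d=bot.read_camera('wrist'); cv2.imwrite('pics/w15.png',p[:,:,::-1])"
```

```text
t: 14.45
eef_pos: [0.4126, -0.3591, 0.2112]
tool_rot: [0.001, 1.0, -0.002, 0.0]
contact_force: [-0.0, 0.5, -0.9]
gripper_width: 0.641
t: 14.82
eef_pos: [0.4147, -0.39, 0.2107]
tool_rot: [-0.0, 1.0, -0.0, 0.0]
contact_force: [0.0, 1.0, -0.1]
gripper_width: 0.633
[ 0.41466132 -0.39004359  0.21065717] [-2.49999586e-04  9.99999965e-01 -7.80543769e-05  3.12132312e-05]
```

View pics/w15.png

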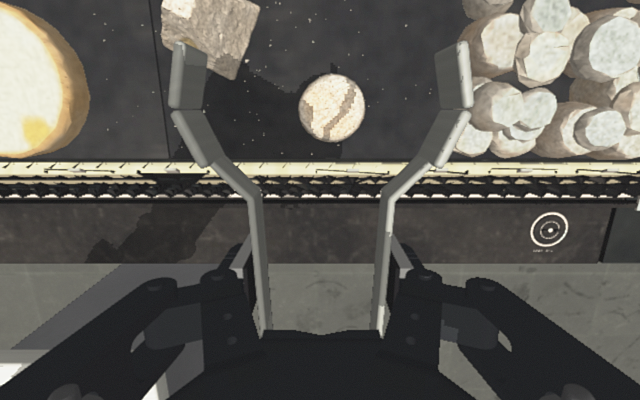

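```bash
python3 -m crank '[[[-0.004,0.012,0.04],[0,0,0],0.0545],[[0,0,0.05],[0,0,0],0.0545],[[0,0,0],[0,0,0],0.0545],[[0,0,0],[0,0,0],0.0545]]'
python3 - <<'E'
from h import *
o=bot.get_obs();print(o['eef_pos'],o['tool_rot']);c=bot.calibration('wrist')
p,d=bot.read_camera('wrist'); cv2.imwrite('pics/w16.png',p[:,:,::-1])
e=o['eef_pos']; print(proj('wrist',e+[.07,0,.0127],c), proj('wrist',e+[.09,.039,.02],c),proj('wrist',e+[.05,.039,.02],c))
E
```

```text
t: 15.38
eef_pos: [0.4123, -0.402, 0.122]
tool_rot: [0.0, 1.0, 0.001, 0.001]
contact_force: [0.3, -0.7, -0.9]
gripper_width: 0.638
[ 0.4122715  -0.40196536  0.12197225] [3.97422806e-04 9.99999045e-01 1.07796236e-03 7.68749630e-04]
(np.float64(323.4260605796576), np.float64(101.72592570820106)) (np.float64(203.47787073334783), np.float64(36.32889218475833)) (np.float64(214.4373553392929), np.float64(159.20553585711576))
```

View pics/w16.png

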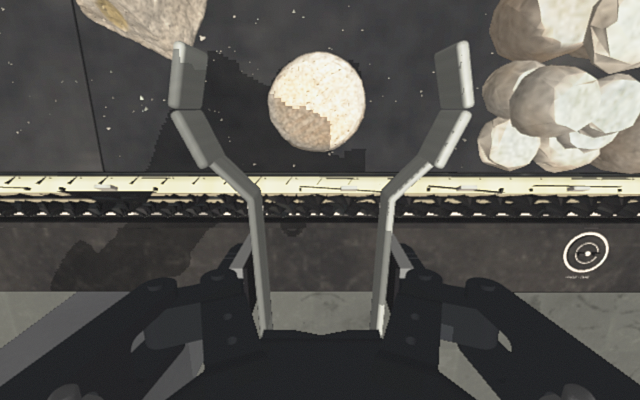

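```bash
python3 - <<'E'
from h import *
c=bot.calibration('wrist'); o=bot.get_obs();print(o['eef_pos'])
i=cv2.imread('pics/w16.png')
for u,v in [(268,101),(366,101),(317,51),(317,152)]: print(ray('wrist',u,v,.0705,c).round(4))
E
```

```text
[ 0.41261007 -0.40249219  0.12259062]
[ 0.4848 -0.3717  0.0705]
[ 0.4849 -0.4272  0.0705]
[ 0.5109 -0.3995  0.0705]
[ 0.456  -0.3994  0.0705]
```

```bash
python3 -m crank '[[[-0.0005,-0.0018,0.02],[0,0,0],0.0545],[[0,0,0.015],[0,0,0],0.0545],[[0,0,0],[0,0,0],0.0545],[[0,0,0],[0,0,0],0.0545]]'
python3 - <<'E'
from h import *
o=bot.get_obs();print(o['eef_pos'],o['tool_rot']);c=bot.calibration('wrist')
p,d=bot.read_camera('wrist'); cv2.imwrite('pics/w17.png',p[:,:,::-1])
p,d=bot.read_camera('side'); cv2.imwrite("pics/s17.png",cv2.resize(p[70:200,330:480,::-1],None,fx=4,fy=4,interpolation=cv2.INTER_CUBIC)[:600])
E
```

```text
t: 15.92
eef_pos: [0.411, -0.4008, 0.0861]
tool_rot: [0.0, 1.0, 0.0, 0.0]
contact_force: [-0.2, 0.5, -0.9]
gripper_width: 0.637
[ 0.41104137 -0.40077377  0.08612171] [3.74471268e-04 9.99999746e-01 3.72847406e-04 4.77773190e-04]
```

View pics/w17.png

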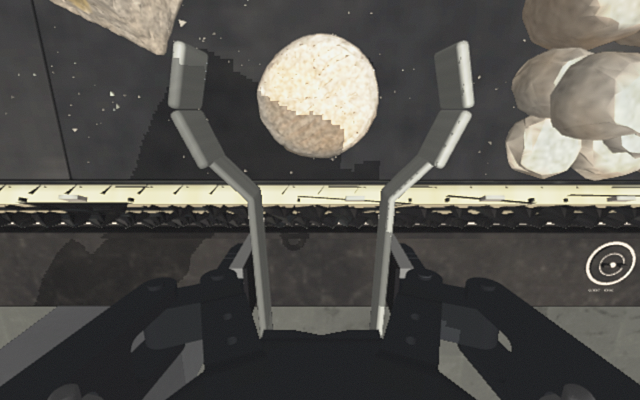

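View pics/s17.png

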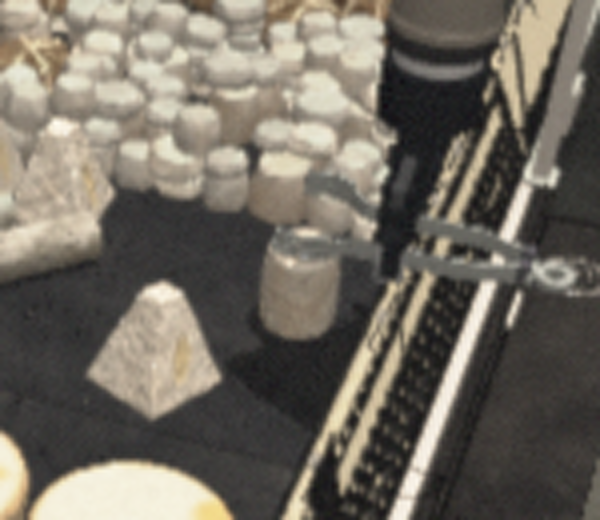

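```bash
python3 - <<'E'
from h import *
c=bot.calibration('wrist'); o=bot.get_obs();print(o['eef_pos'])
for u,v in [(257,95),(379,95),(318,33),(318,157)]: print(ray('wrist',u,v,.069,c).round(4))
E
```

```text
[ 0.41098432 -0.40081914  0.08610051]
[ 0.4847 -0.371   0.069 ]
[ 0.4848 -0.4264  0.069 ]
[ 0.5103 -0.3987  0.069 ]
[ 0.4565 -0.3986  0.069 ]
```

```bash
python3 -m crank '[[[0.002,-0.0015,0.01],[0,0,0],0.0545],[[0,0,0.013],[0,0,0],0.0545],[[0,0,0.014],[0,0,0],0.0545],[[0,0,0.014],[0,0,0],0.0545],[[0,0,0],[0,0,0],0.0545],[[0,0,0],[0,0,0],0.0545]]'
python3 - <<'E'
from h import *
o=bot.get_obs();print(o['eef_pos'],o['tool_rot']);c=bot.calibration('wrist')
p,d=bot.read_camera('wrist'); cv2.imwrite('pics/w18.png',p[:,:,::-1])
p,d=bot.read_camera('side'); cv2.imwrite("pics/s18.png",cv2.resize(p[70:200,330:480,::-1],None,fx=4,fy=4,interpolation=cv2.INTER_CUBIC)[:600])
E
```

```text
t: 16.77
eef_pos: [0.4127, -0.399, 0.0343]
tool_rot: [0.0, 1.0, 0.0, 0.0]
contact_force: [-0.4, -0.4, -1.1]
gripper_width: 0.641
[ 0.41265047 -0.39899383  0.03430007] [1.26983473e-05 9.99999909e-01 4.23579786e-04 3.92971518e-05]
```

View pics/w18.png

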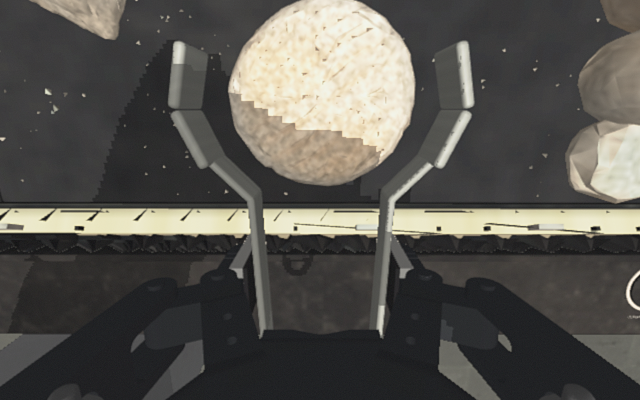

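View pics/s18.png

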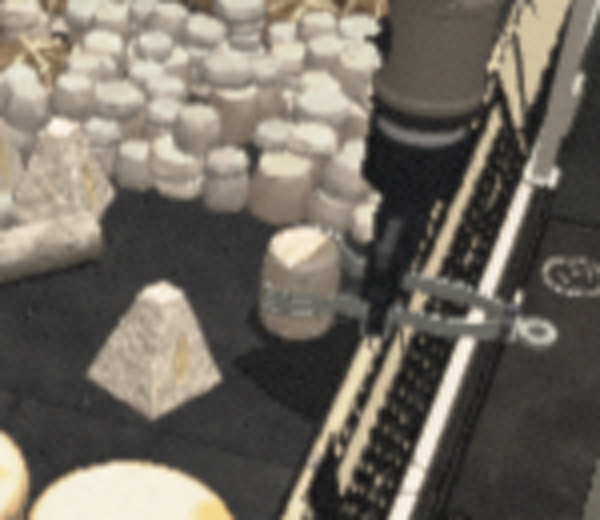

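```bash
python3 -m crank '[[[0,0,0],[0,0,0],0.048],[[0,0,0],[0,0,0],0.043],[[0,0,0],[0,0,0],0.038],[[0,0,0],[0,0,0],0.033],[[0,0,0],[0,0,0],0.03],[[0,0,0],[0,0,0],0.03],[[0,0,0],[0,0,0],0.03]]' 48
python3 - <<'E'
from h import *
o=bot.get_obs();print(o['eef_pos'],o['tool_rot'],o['contact_force']);c=bot.calibration('wrist')
p,d=bot.read_camera('wrist'); cv2.imwrite('pics/w19.png',p[:,:,::-1])
E
```

```text
t: 17.75
eef_pos: [0.4126, -0.3991, 0.0344]
tool_rot: [0.0, 1.0, 0.0, 0.0]
contact_force: [-0.1, -2.0, -0.7]
gripper_width: 0.433
[ 0.4126141  -0.39911664  0.03438241] [1.43287538e-04 9.99999931e-01 3.07986065e-04 1.48077561e-04] [-0.13301915 -2.01507962 -0.67029065]
```

View pics/w19.png

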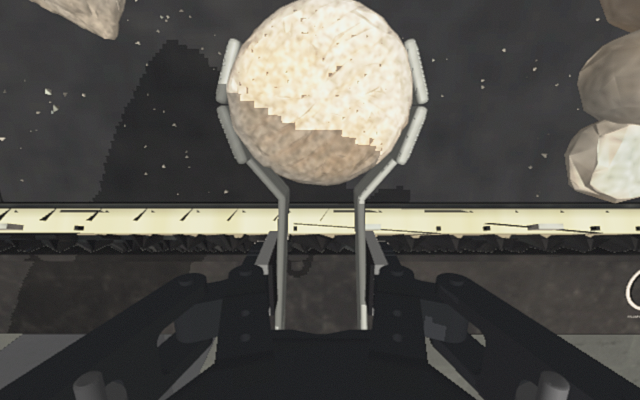

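```bash
python3 -m crank '[[[0,0,-0.005],[0,0,0],0.03],[[0,0,-0.01],[0,0,0],0.03],[[0,0,-0.015],[0,0,0],0.03],[[0,0,0],[0,0,0],0.03]]' 48
python3 - <<'E'
from h import *
p,d=bot.read_camera('wrist'); cv2.imwrite('pics/w20.png',p[:,:,::-1])
p,d=bot.read_camera('side'); cv2.imwrite("pics/s20.png",cv2.resize(p[70:200,330:480,::-1],None,fx=4,fy=4,interpolation=cv2.INTER_CUBIC)[:600])
E
```

```text
t: 18.3
eef_pos: [0.4134, -0.3996, 0.066]
tool_rot: [0.001, 1.0, 0.0, 0.001]
contact_force: [-0.3, -0.0, -3.9]
gripper_width: 0.431
```

View pics/w20.png

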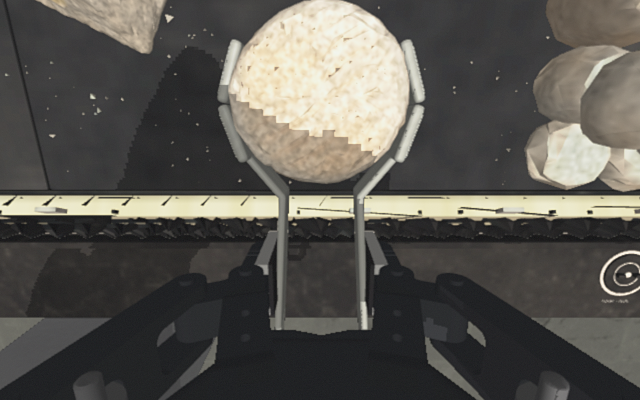

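View pics/s20.png

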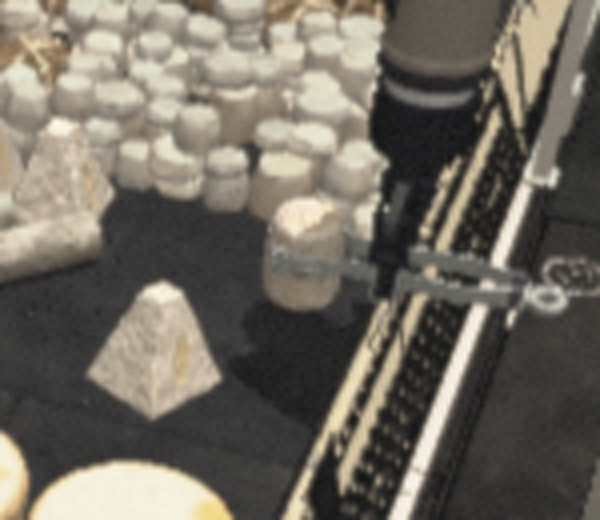

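Lifted cleanly and stable in the wrist view. I'll raise the rest of the way.

```bash
python3 -m crank '[[[0,0,-0.015],[0,0,0],0.03],[[0,0,-0.025],[0,0,0],0.03],[[0,0,-0.03],[0,0,0],0.03],[[0,0,-0.03],[0,0,0],0.03],[[0,0,-0.03],[0,0,0],0.03],[[0,0,-0.025],[0,0,0],0.03],[[0,0,-0.012],[0,0,0],0.03],[[0,0,0],[0,0,0],0.03],[[0,0,0],[0,0,0],0.03],[[0,0,0],[0,0,0],0.03]]' 48
python3 - <<'E'
from h import *
p,d=bot.read_camera('wrist'); cv2.imwrite('pics/w21.png',p[:,:,::-1])
p,d=bot.read_camera('side'); cv2.imwrite("pics/s21.png",p[:,:,::-1])
p,d=bot.read_camera('scene'); cv2.imwrite("pics/c21.png",p[:,:,::-1])
o=bot.get_obs();print(o['eef_pos'],o['gripper_width'],abs(o['joint_vel']).max())
E
```

```text
t: 19.65
eef_pos: [0.412, -0.3985, 0.2301]
tool_rot: [-0.001, 1.0, 0.0, -0.001]
contact_force: [0.1, 0.4, -2.5]
gripper_width: 0.432
[ 0.41230938 -0.39873099  0.23066112] 0.43419237723964293 0.004431817754632268
```

View pics/w21.png

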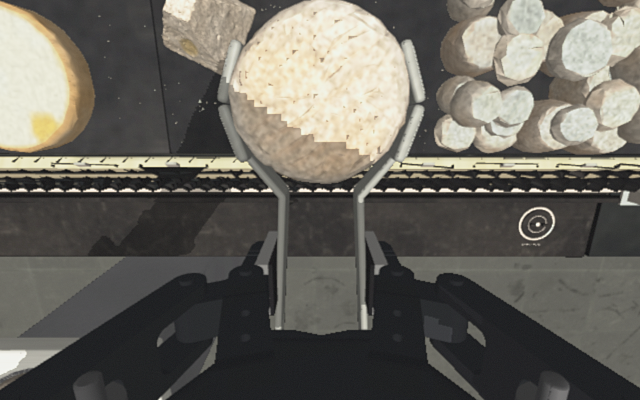

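View pics/s21.png

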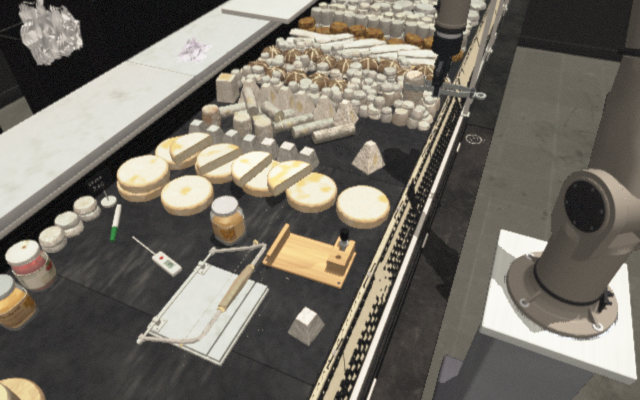

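```bash
python3 -c "
from station import bot
print(bot.hand_in()); print(bot.get_obs()['eef_pos'])"
```

```text
the job is handed in; nothing more can be done
None
the job is handed in; nothing more can be done
```

The job is handed in, at about 19.8 s, with the cheese still held up in the tongs. No verdict came back.

- **Pin:** I pulled it straight up and lowered it into the notch until the collar pressed on the block (34.7 N at the wrist), then let go. The last side picture shows it upright in the notch.
- **Tongs and cheese:** I lifted the tongs open at about 55 mm and lowered the jaws around the drum cheese. They closed with 48 N, and the opening then read about 37 mm against about 38 mm expected. In the wrist pictures the cheese sits the same in the jaws from closing to the end of the lift.
- **Height:** the arm rose 196 mm from the grip height, so the underside should be about 0.196 m above the deck. I worked that out from the tool height and did not measure the underside itself.
- **Last checks:** the arm was still, and no fingers touched the cheese in the last wrist picture. In the last side picture the brick, pyramid and honey stand where they were at the start.

**Disagreements:**
- At the notch, the wrist picture put the pin about 2 mm off along the stand's x. The side picture put it about 0.3 mm off. I corrected 1.5 mm, and the pin went in without side load.
- My readings of the cheese's position differed by 3 to 5 mm. I used the closest ones before closing.

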